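# Seat the edge-grinding wheel in its setting nest

### The job

Pick the grinding wheel up by its steel hub and set it down flat and gently on the nest plate, between the orange pad and the two stops. Nudge it along the plate until it bears on both stops, the brass post and the tip of the set screw, and press it home with a few newtons on each at the same time, never ramming them. Then slide the clamp up by its knob until the sprung pad is pushed in about half-way against the wheel, let go, and leave the wheel held by all three, without disturbing the other things on the bench.

Things in the scene. Friction and masses are not known exactly. Their poses are not given: they have to be found in the camera images.
- nest: Fixed dark steel nest plate, 230 (x) x 170 (y) x 10 thick. Origin at the centre of its underside on the bench, z up. Its +x points from the clamp to the stops. 'Nest frame' figures are mm in this frame. The seated wheel's centre lies near x 45, y 0, up to 4 mm off either way with the unknown screw setting.
- post: First stop: fixed brass post, diameter 14, 20 high, upright on the plate at nest frame (64.5, 33.8). Origin at the centre of its foot, on the plate. Rigid.
- stop: Second stop: fixed teal block 26 x 30 x 22 on the plate at nest frame (78, -57.2), with a rigid set screw whose brass ball tip (dia 12, 12 above the plate) looks at the wheel. Origin: centre of its foot; its +x (120 deg from nest +x) points at the wheel. Ball centre on that axis, 28 mm from the origin give or take 4: this setting differs each time, is not reported and must be found by feel or seen.
- wheel: Grinding wheel (loose, 0.2 to 0.4 kg): reddish disc, diameter 64, 22 thick, lying flat, with a steel hub, diameter 24, standing 26 above the disc (48 overall). Origin at the centre of its underside, z up.
- wheel_hub (a point): Grasp point on the wheel's axis, half-way up the hub, 35 mm above the wheel's underside.
- clamp (a joint): Travel of the clamp, m: 0 = fully back, to 0.065; grows as it slides along nest +x towards the wheel. Dry friction 14 N, stays where it is left. Teal carriage 50 x 38 mm, 16 high, top 32.5 mm above the bench.
- clamp_knob (a point): Middle of the clamp's upright black knob, diameter 16, 40 tall, standing on the carriage; this point is 54.5 mm above the bench, at nest frame x = -93 + travel, y 0. The knob's top is 20 mm higher, the carriage top 22 mm lower.
- pad: Sprung orange pad at the clamp's front, flat face 26 wide x 12 high, 22.5 above the bench. Origin mid-face, 52 ahead of the knob (nest +x) when free. Can be pushed 12 mm into the clamp against 1.3 N per mm (no preload). With the wheel's centre at nest x = X mm it first touches at clamp travel X + 9 mm and is pushed in half-way (6 mm) at X + 15 mm.
- screwdriver: Bystander: screwdriver lying on the bench. Leave alone.
- wax: Bystander: yellow bar of ski wax, 110 x 45 x 24. Leave alone.
- jar: Bystander: low blue jar with a white lid, diameter 56, 60 high, standing. Leave alone.

How it is judged:
On the way, in this order (a step that is already met when the one before it is completed fails the run):
1. the wheel lies flat on the nest plate (z of wheel in the frame of nest between 0.008 and 0.0125 m and angle between wheel's own z axis and vertical below 0.06 rad and contact force between wheel and nest above 0.3 N), for 0.1 s.
2. nudged home: the wheel presses on the post and on the screw tip at once with at least 1.5 N each, flat on the plate and before the pad touches it (contact force between wheel and post above 1.5 N and contact force between wheel and stop above 1.5 N and contact force between wheel and pad below 0.1 N and z of wheel in the frame of nest below 0.0125 m and angle between wheel's own z axis and vertical below 0.06 rad), for 0.2 s.
At the end, for the whole second after the job is handed in: The wheel lies flat on the plate (within 2.5 mm of height and 0.06 rad), at rest, touching all three points: post and screw tip with more than 0.5 N each, the pad with 4 to 12 N (pushed in about 3 to 9 mm) (contact force between wheel and post above 0.5 N and contact force between wheel and stop above 0.5 N and contact force between wheel and pad between 4 and 12 N and z of wheel in the frame of nest below 0.0125 m and angle between wheel's own z axis and vertical below 0.06 rad and linear speed of wheel below 0.01 m/s).
It fails at once if the post is pressed by the wheel with more than 16 N (contact force between wheel and post above 16 N).
It fails at once if the screw is pressed by the wheel with more than 16 N (contact force between wheel and stop above 16 N).
It fails at once if the wheel is dropped or pressed on the nest (plate, stops and pad together) with more than 40 N (contact force between wheel and nest above 40 N).
It fails at once if the screwdriver, wax bar or jar is moved more than 30 mm (distance of any of screwdriver, wax, jar from where it was at the start of the episode above 0.03 m).
It also fails if it takes over 64 s, if anything falls off the work surface, if the arm or the gripper's body presses on something with over 40 N, if the wrist force passes 120 N, or if a joint passes its speed limit or range.

### The arm

A 6-joint arm with a two-finger parallel gripper is mounted at the origin on the work surface. World frame = base frame: x ahead of the robot, y to its left, z up, the work surface at z = 0. Lengths are in m, angles in rad, forces in N, time in s.
With the tool pointing down it reaches from about 0.425 to 0.925 m from the base axis. Payload 12.5 kg.
Tool frame: the origin (TCP) lies between the finger pads; the fingertips stand 22 mm ahead of it and the grasp point (between the pads) lies 3 mm ahead of it; z points along the fingers, y is the line along which they close (so a half turn about z gives the same grasp; the last joint's range is limited). The gripper opens to 85 mm and grips with 20 to 120 N. Pads are 22 mm wide; open, the fingers measure 114 mm over their backs; the gripper's body (76 mm by 85 mm) begins 54 mm behind the grasp point. The pads swing forward as they close: fully open they stand 13 mm farther back than shut.
Start: joints at [1.067, 0.491, 1.559, -0, 1.092, -0.106], TCP at [0.242, 0.576, 0.229] pointing down, gripper open.
Joint ranges: [-3.1, 3.1], [-0.84, 2.19], [0.05, 2.79], [-1.13, 4.28], [0.06, 2.93], [-2.69, 2.69]. Speed limits (rad/s): [2.22, 2.22, 2.79, 3.14, 3.14, 3.14].

### API

Orientations are given as a unit quaternion [x, y, z, w].
In Python, from workcell import monitor, optics, order gives the robot as it stands.
- The arm moves only by the tool arm_command, never from a script. Its argument "targets" is a list of rows, each an object of numbers: "gripper": the closure, from -1 (fully open) to 1 (shut); "tx", "ty", "tz": the shift along the world's x, y, z in cm; "spin": the turn about the world's z in rad. In form: [{"gripper": .., "tx": .., "ty": .., "tz": .., "spin": ..}, ...]. A call has 1 to 8 rows; each row is the pose to reach, as a shift and turn from the pose commanded when the call began; what a row does not reach only later rows make up. A row lasts 1/10 s, in which the tool goes at most 50 mm and 8.59 degrees, less where a joint would pass 70% of its speed; a pose out of reach is approached as far as the arm can. A call with a gripper value outside its range is refused whole. The fingers move at their own pace and stop on an object; "newtons" is the grip in N (left out, the last holds). Time passes only in rows, so rows that repeat a pose let the fingers close. It gives the time, the measured TCP pose, the force, the opening and the grip force at its end, in the units of the state.
- monitor.get_state(): the state, without advancing time (a new reading comes with each control period).
- optics.get_image(name): name is "scene" or "top" or "wrist"; returns a dict with "pixels" (400x640x3 uint8, blue, green, red), "camera_matrix" (3x3 intrinsics, pixels), "extrinsics" (4x4, takes a point from world to camera coordinates). Camera axes: x right, y down, z forward; pixel columns grow to the right and rows downward; lengths in m; the calibration is good to about 2 mm. A picture is of the moment at which its call begins. There is no depth.
- order.sign_off(): hands the job in; it is judged then, once.
The state is a dict: "t": time; "q": joint angles; "joint_vel": joint speeds; "tau": joint torques, N m; "tool_pos": TCP position; "tcp_rot": TCP orientation; "wrist_force": force on the tool from outside, world axes, zero at the start; "wrist_torque": the same for the moment, N m; "gripper_width": finger opening in m; "finger_force": force on a finger pad.
Only numpy, scipy, OpenCV 4.12 (cv2) and the standard library are available. Lean on these libraries where they do the work, as an engineer would, in place of code of your own. Each camera call takes 0.05 s, during which the arm holds its last target. There are 200 camera calls.

## Working session

There is one attempt and no reset: what is moved stays moved. The work goes in short steps, Python scripts to look and compute and a tool call to move; the robot and the scene stay as the last step left them, time stands still between calls to the robot, and variables do not carry over. Pictures are saved under pics/ and viewed, at most 12 in all, crops included, and the job is handed in when it is done.

Besides the shell and the picture viewer there is one more tool, called after "Emit:" as name(argument=value, ...) on one line, values as JSON. arm_command: Moves the arm, as the interface text tells. Its arguments: {"type":"object","properties":{"targets":{"type":"array","items":{"type":"object","properties":{"gripper":{"type":"number"},"tx":{"type":"number"},"ty":{"type":"number"},"tz":{"type":"number"},"spin":{"type":"number"}}}},"newtons":{"type":"number"}},"required":["targets"]}

```bash
mkdir -p pics
cat > h.py <<'E'
import numpy as np,cv2
from workcell import monitor,optics,order
def snap(n,f):
    d=optics.get_image(n);cv2.imwrite(f,d["pixels"]);np.savez(f[:-4],K=d["camera_matrix"],E=d["extrinsics"]);return d
def ray(f,u,v,z):
    d=np.load(f[:-4]+".npz");K,E=d["K"],d["E"];R,t=E[:3,:3],E[:3,3]
    c=-R.T@t;r=R.T@np.linalg.inv(K)@[u,v,1];return c+r*(z-c[2])/r[2]
def proj(f,p):
    d=np.load(f[:-4]+".npz");K,E=d["K"],d["E"];q=K@(E[:3,:3]@np.array(p)+E[:3,3]);return q[:2]/q[2]
E
python3 - <<'E'
from h import *
snap("top","pics/top.png");snap("scene","pics/scene.png")
s=monitor.get_state();print(s)
E
```

```text
{'t': 0.1, 'q': array([ 1.06742385e+00,  4.91521531e-01,  1.55940160e+00,  3.20591484e-05,
        1.09169101e+00, -1.05596720e-01]), 'joint_vel': array([-2.95814093e-03, -2.59589791e-03, -3.10482901e-03,  4.33678638e-04,
       -8.77273271e-04,  5.26841134e-06]), 'tau': array([ 2.35257976e-03, -6.19448376e+01, -2.62026572e+01, -1.36290851e-04,
        2.87648407e-03, -1.10086340e-06]), 'tool_pos': array([0.24197744, 0.57603684, 0.22876784]), 'tcp_rot': array([ 1.97586479e-01,  9.80285327e-01, -4.82985912e-04, -1.66688298e-04]), 'wrist_force': array([ 0.54370839, -0.17979383, -0.32863898]), 'wrist_torque': array([-0.043126  ,  0.00900352, -0.03972442]), 'finger_force': 0.0, 'gripper_width': 0.08560459410570836}
```

View pics/top.png

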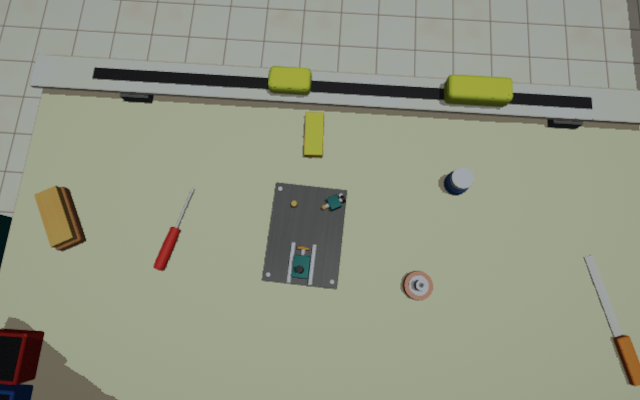

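View pics/scene.png

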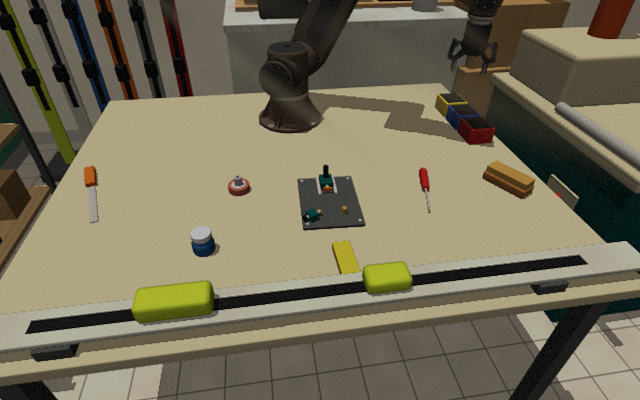

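The top view shows the wheel at (418,286), the nest centred near (306,236), the post at (294,204), the stop at (334,203), the clamp knob at (299,268) and the jar at (458,182). I'll enlarge the nest and wheel.

Run:
```python
from h import *
a=cv2.imread("pics/top.png")
c=cv2.resize(a[175:305,255:445],None,fx=4.2,fy=4.2,interpolation=cv2.INTER_CUBIC);cv2.imwrite("pics/topc.png",c)
for n,u,v,z in [("wheel",418,286,.022),("hub",420,285.5,.048),("nest",306,236,.01),("post",294,204,.03),("knob",299,268,.0745)]:print(n,ray("pics/top.png",u,v,z))
```

```text
wheel [ 0.45000636 -0.19973034  0.022     ]
hub [ 0.45053268 -0.19822888  0.048     ]
nest [0.54570534 0.05548519 0.01      ]
post [0.61449022 0.08734    0.03      ]
knob [0.46889616 0.06184323 0.0745    ]
```

View pics/topc.png

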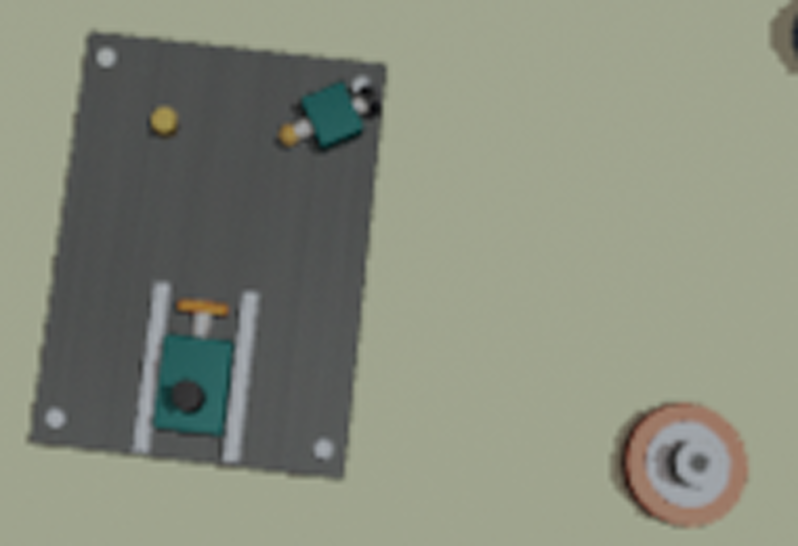

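The crop shows the plate corners at (88,33), (386,65), (343,478), (30,442), the post at (164,120), the ball tip at (289,133), the knob top at (188,396) and the wheel disc at (686,464), in crop pixels.

Run:
```python
from h import *
f="pics/top.png"
R=lambda u,v,z:ray(f,255+(u+.5)/4.2-.5,175+(v+.5)/4.2-.5,z)[:2]
P=np.array([R(*c,.01) for c in [(88,33),(386,65),(343,478),(30,442)]])
N=np.array([[.115,.085],[.115,-.085],[-.115,-.085],[-.115,.085]])
P=np.vstack([P,R(164,120,.03)]);N=np.vstack([N,[.0645,.0338]])
nc,pc=N.mean(0),P.mean(0);H=(N-nc).T@(P-pc)
th=np.arctan2(H[0,1]-H[1,0],H[0,0]+H[1,1]);Q=np.array([[np.cos(th),-np.sin(th)],[np.sin(th),np.cos(th)]])
o=pc-Q@nc;print("nest",o,th,"res",P-(N@Q.T+o))
b=(R(289,133,.022)-o)@Q;print("ball nest",b,"dist",np.hypot(*(b-[.078,-.0572])))
k=(R(188,396,.0745)-o)@Q;print("knob nest",k, Q@[k[0],0]+o)
print("wheel",R(686,464,.022),"hubtop",R(699,462,.048))
post=np.array([.0645,.0338])
from scipy.optimize import fsolve
for d in (.024,.026,.028,.030,.032):
    bb=np.array([.078,-.0572])+d*np.array([-.5,3**.5/2])
    # ball radius 6 at height 12 over plate: side contact on disc
    c=fsolve(lambda c:[np.hypot(*(c-post))-.039,np.hypot(*(c-bb))-.038],[.045,0]);print(d,bb,c,Q@c+o)
```

```text
nest [0.55035629 0.05779429] -0.04602161891339784 res [[-1.57157225e-03 -7.15069662e-04]
 [-1.21260916e-03  9.93233389e-04]
 [ 1.46416521e-03  1.10964809e-03]
 [ 1.33811231e-03 -1.05073272e-03]
 [-1.80961050e-05 -3.37079097e-04]]
ball nest [ 0.06657666 -0.03473008] dist 0.025206945637680847
knob nest [-0.08333264 -0.00073166] [0.46711188 0.06162804]
wheel [ 0.45195377 -0.19959573] hubtop [ 0.45253232 -0.20044355]
0.024 [ 0.066      -0.03641539] [ 0.04948283 -0.00219284] [0.59968584 0.0533273 ]
0.026 [ 0.065      -0.03468334] [ 0.04715828 -0.00113229] [0.59741254 0.05449367]
0.028 [ 0.064      -0.03295129] [ 4.50584299e-02 -8.65793382e-06] [0.59536661 0.05571271]
0.03 [ 0.063      -0.03121924] [0.04313329 0.00117388] [0.59349791 0.05698256]
0.032 [ 0.062      -0.02948719] [0.04135127 0.00241312] [0.59177478 0.05830248]
```

Emit:
arm_command(targets=[{"gripper": -1, "tx": 5, "ty": -4, "tz": 0, "spin": 0.1}, {"gripper": -1, "tx": 9, "ty": -7, "tz": 0, "spin": 0.2}, {"gripper": -1, "tx": 13, "ty": -10, "tz": 0, "spin": 0.3}, {"gripper": -1, "tx": 17, "ty": -14, "tz": 0, "spin": 0.352}, {"gripper": -1, "tx": 20, "ty": -18, "tz": 0, "spin": 0.352}, {"gripper": -1, "tx": 23, "ty": -22, "tz": 0, "spin": 0.352}, {"gripper": -1, "tx": 25, "ty": -26, "tz": 0, "spin": 0.352}, {"gripper": -1, "tx": 26, "ty": -30, "tz": 0, "spin": 0.352}])

```text
t: 0.9
tool_pos: [0.5017, 0.2797, 0.2289]
tcp_rot: [0.023, 1.0, 0.0, -0.0]
wrist_force: [2.0, -0.9, 0.2]
gripper_width: 0.0849
finger_force: 0.0
```

Emit:
arm_command(targets=[{"gripper": -1, "tx": 0, "ty": -5}, {"gripper": -1, "tx": 0, "ty": -10}, {"gripper": -1, "tx": 0, "ty": -15}, {"gripper": -1, "tx": 0, "ty": -20}, {"gripper": -1, "tx": -1, "ty": -25}, {"gripper": -1, "tx": -2, "ty": -30}, {"gripper": -1, "tx": -3, "ty": -35}, {"gripper": -1, "tx": -4, "ty": -39.5}])

```text
invalid input at $.targets[0]: expected keys gripper, tx, ty, tz, spin
```

Emit:
arm_command(targets=[{"gripper": -1, "tx": -0.5, "ty": -4, "tz": -2}, {"gripper": -1, "tx": -1, "ty": -8, "tz": -4}, {"gripper": -1, "tx": -1, "ty": -8, "tz": -7}, {"gripper": -1, "tx": -1, "ty": -8, "tz": -7}, {"gripper": -1, "tx": -1, "ty": -8, "tz": -7}])

```text
invalid input at $.targets[0]: expected keys gripper, tx, ty, tz, spin
```

Run:
```python
from h import *
d=snap("wrist","pics/w1.png");s=monitor.get_state();print(s["tool_pos"],s["wrist_force"],s["q"])
p=s["tool_pos"];print(proj("pics/w1.png",[p[0],p[1],.048]),proj("pics/w1.png",[.452,-.2,.048]))
```

```text
[0.50306115 0.27396533 0.22882846] [ 3.22303296 -3.3063678   0.8331653 ] [ 0.38419281  0.41770162  1.68929839 -0.00207556  1.03563193 -1.13664929]
[308.12049659 185.20209801] [-167.32790417  156.27834618]
```

View pics/w1.png

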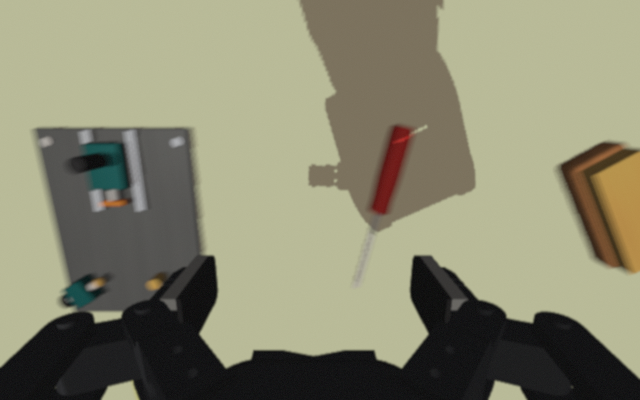

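The moves were refused because a row needs every key, so this picture only shows the screwdriver and, at the left, the nest. I'm resending with all keys.

Emit:
arm_command(targets=[{"gripper": -1, "tx": 0, "ty": -5, "tz": 0, "spin": 0}, {"gripper": -1, "tx": 0, "ty": -10, "tz": 0, "spin": 0}, {"gripper": -1, "tx": 0, "ty": -15, "tz": 0, "spin": 0}, {"gripper": -1, "tx": 0, "ty": -20, "tz": 0, "spin": 0}, {"gripper": -1, "tx": -1, "ty": -25, "tz": 0, "spin": 0}, {"gripper": -1, "tx": -2, "ty": -30, "tz": 0, "spin": 0}, {"gripper": -1, "tx": -3, "ty": -35, "tz": 0, "spin": 0}, {"gripper": -1, "tx": -4, "ty": -39.5, "tz": 0, "spin": 0}])

```text
t: 1.75
tool_pos: [0.4596, -0.1153, 0.2293]
tcp_rot: [0.023, 1.0, 0.0, -0.0]
wrist_force: [0.6, 0.2, -0.5]
gripper_width: 0.0856
finger_force: 0.0
```

Emit:
arm_command(targets=[{"gripper": -1, "tx": -0.5, "ty": -4, "tz": -2, "spin": 0}, {"gripper": -1, "tx": -1, "ty": -8, "tz": -4, "spin": 0}, {"gripper": -1, "tx": -1, "ty": -8, "tz": -7, "spin": 0}, {"gripper": -1, "tx": -1, "ty": -8, "tz": -7, "spin": 0}, {"gripper": -1, "tx": -1, "ty": -8, "tz": -7, "spin": 0}])

```text
t: 2.25
tool_pos: [0.4504, -0.1932, 0.1595]
tcp_rot: [0.023, 1.0, 0.0, -0.001]
wrist_force: [-0.1, 1.0, 0.7]
gripper_width: 0.0853
finger_force: 0.0
```

Run:
```python
from h import *
d=snap("wrist","pics/w2.png");s=monitor.get_state();print(s["tool_pos"],s["wrist_force"],s["q"])
p=s["tool_pos"];print(proj("pics/w2.png",[p[0],p[1],.048]),proj("pics/w2.png",[.452,-.2,.048]))
```

```text
[ 0.45077173 -0.19307361  0.1601984 ] [ 0.09316628 -0.04832262  0.01083012] [-5.39557399e-01  3.94598417e-01  1.96124807e+00  2.30882548e-04
  7.85427707e-01 -2.06550662e+00]
[313.75485264 201.83215301] [305.3896289  203.64388093]
```

View pics/w2.png

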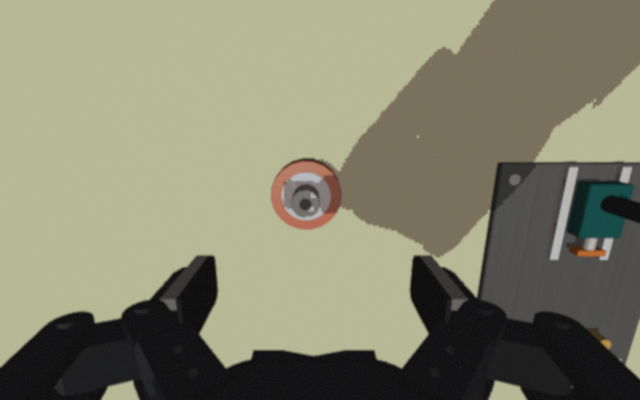

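The wheel's hub top is at (305,202), as predicted, so I'll descend over it.

Emit:
arm_command(targets=[{"gripper": -1, "tx": 0.1, "ty": -0.7, "tz": -3, "spin": 0}, {"gripper": -1, "tx": 0.1, "ty": -0.7, "tz": -6, "spin": 0}, {"gripper": -1, "tx": 0.1, "ty": -0.7, "tz": -9, "spin": 0}, {"gripper": -1, "tx": 0.1, "ty": -0.7, "tz": -10.5, "spin": 0}, {"gripper": -1, "tx": 0.1, "ty": -0.7, "tz": -11.2, "spin": 0}, {"gripper": -1, "tx": 0.1, "ty": -0.7, "tz": -11.2, "spin": 0}])

```text
t: 2.9
tool_pos: [0.4519, -0.2001, 0.0478]
tcp_rot: [0.022, 1.0, -0.0, 0.0]
wrist_force: [0.2, -0.3, 0.6]
gripper_width: 0.0852
finger_force: 0.0
```

Emit:
arm_command(targets=[{"gripper": 1, "tx": 0, "ty": 0, "tz": 0, "spin": 0}, {"gripper": 1, "tx": 0, "ty": 0, "tz": 0, "spin": 0}, {"gripper": 1, "tx": 0, "ty": 0, "tz": 0, "spin": 0}, {"gripper": 1, "tx": 0, "ty": 0, "tz": 0, "spin": 0}, {"gripper": 1, "tx": 0, "ty": 0, "tz": 0, "spin": 0}, {"gripper": 1, "tx": 0, "ty": 0, "tz": 0, "spin": 0}, {"gripper": 1, "tx": 0, "ty": 0, "tz": 0, "spin": 0}, {"gripper": 1, "tx": 0, "ty": 0, "tz": 0, "spin": 0}], newtons=40)

```text
t: 3.7
tool_pos: [0.4513, -0.2005, 0.0473]
tcp_rot: [0.023, 1.0, 0.0, -0.0]
wrist_force: [0.9, -0.2, 0.1]
gripper_width: -0.0002
finger_force: 0.0
```

The fingers shut fully, so I need to look.

Run:
```python
from h import *
d=snap("wrist","pics/w3.png");a=snap("scene","pics/s3.png")["pixels"]
c=cv2.resize(a[130:230,180:300],None,fx=4,fy=4,interpolation=cv2.INTER_CUBIC)
cv2.imwrite("pics/b3.png",np.hstack([c[:, :480],cv2.resize(d["pixels"],(320,200))[:200].repeat(2,0)]))
```

```text
(no output)
```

View pics/b3.png

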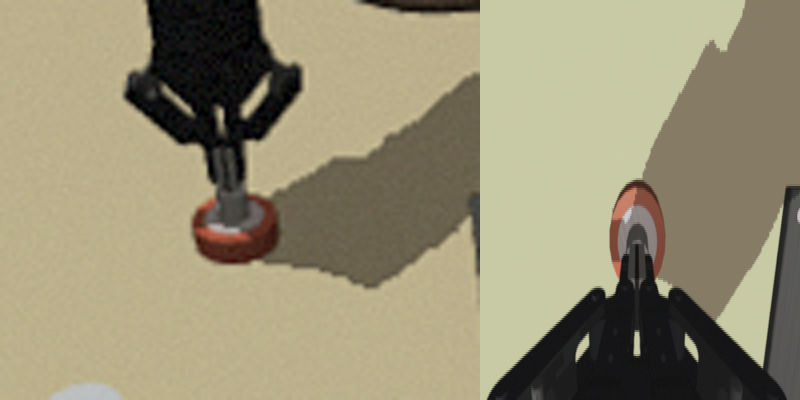

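The fingers have shut just over, or in front of, the hub top at crop (232,190). I'll check the tip height by projection.

Run:
```python
from h import *
C=lambda p:(proj("pics/s3.png",p)-[180,130])*4
for z in (0,.022,.026,.048,.06):print(z,C([.4513,-.2005,z]), proj("pics/w3.png",[.4513,-.2005,z]))
a=cv2.imread("pics/w3.png");cv2.imwrite("pics/w3c.png",np.hstack([cv2.resize(a[140:320,230:410],(400,400),interpolation=cv2.INTER_CUBIC),cv2.resize(cv2.imread("pics/s3.png")[150:210,210:270],(400,400),interpolation=cv2.INTER_CUBIC)]))
```

```text
0 [235.69772168 238.66963614] [313.87874082 227.62220062]
0.022 [232.31837849 215.21458525] [313.94948007 240.82911508]
0.026 [231.69563886 210.89232831] [313.96414141 243.56636606]
0.048 [228.22369078 186.79453348] [314.0575772 261.0106913]
0.06 [226.29578874 173.41351894] [314.11995613 272.65674613]
```

View pics/w3c.png

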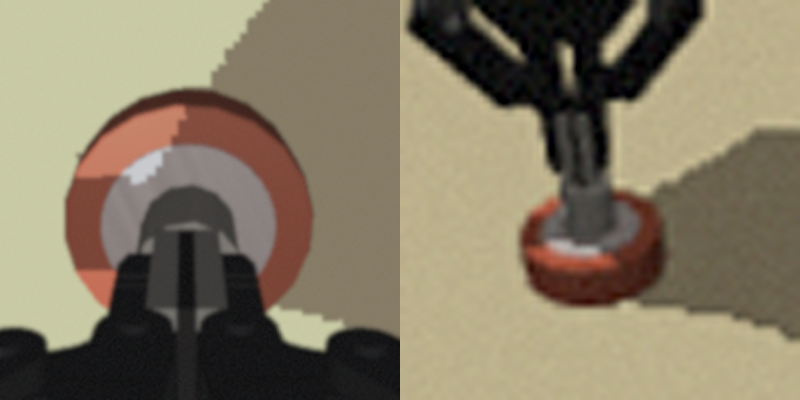

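Run:
```python
from h import *
f="pics/w3.png"
d=np.load("pics/w3.npz");E=d["E"];print("cam",-E[:3,:3].T@E[:3,3],E[2,:3])
P=lambda p:(proj(f,p)-[230,140])*400/180
for dx in(-.012,-.011,0,.011):
  for z in(.022,.026,.048,.06):print(dx,z,P([.4513+dx,-.2005,z]))
for x in(.42,.4525,.484):print("disc edge",x,P([x,-.2,.022]))
print(monitor.get_state()["tool_pos"])
```

```text
cam [ 0.38238996 -0.19776949  0.19257269] [ 0.26850322 -0.01164074 -0.96320845]
-0.012 0.022 [184.40495579 179.13388274]
-0.012 0.026 [184.39101494 184.34322705]
-0.012 0.048 [184.30191715 217.63683914]
-0.012 0.06 [184.24218911 239.95571458]
-0.011 0.022 [184.58701725 182.93959663]
-0.011 0.026 [184.57708263 188.22429418]
-0.011 0.048 [184.5136045  221.99133221]
-0.011 0.06 [184.47106584 244.61967148]
0 0.022 [186.55440016 224.06470017]
0 0.026 [186.58698092 230.14748013]
0 0.048 [186.794616   268.91264734]
0 0.06 [186.93323584 294.79276918]
0.011 0.022 [188.45922972 263.8822225 ]
0.011 0.026 [188.53162073 270.70948123]
0.011 0.048 [188.99180288 314.10965671]
0.011 0.06 [189.29791343 342.9792062 ]
disc edge 0.42 [182.84757848 103.2971139 ]
disc edge 0.4525 [188.73313758 228.38788996]
disc edge 0.484 [193.92599599 338.75611139]
[ 0.45138555 -0.2005382   0.04730143]
```

Run:
```python
from h import *
p=np.array([.45077,-.19307,.1602])
for dz in(-.03,-.022,-.009,0,.01,.02):print(dz,[proj("pics/w2.png",p+[dx,sy*.0425,dz]).round(0) for dx in(-.011,0) for sy in(-1,1)])
```

```text
-0.03 [array([238., 224.]), array([388., 218.]), array([240., 242.]), array([388., 236.])]
-0.022 [array([235., 229.]), array([392., 222.]), array([237., 248.]), array([391., 241.])]
-0.009 [array([229., 238.]), array([398., 231.]), array([232., 258.]), array([397., 251.])]
0 [array([225., 245.]), array([402., 237.]), array([227., 266.]), array([402., 258.])]
0.01 [array([219., 253.]), array([408., 245.]), array([222., 275.]), array([408., 268.])]
0.02 [array([212., 263.]), array([415., 255.]), array([215., 287.]), array([414., 278.])]
```

The projections agree that the real fingertips sit about 5 mm above the reported TCP when shut, and about 17 mm above when open, not 22 mm ahead. I'll reopen, go about 27 mm lower and close.

Emit:
arm_command(targets=[{"gripper": -1, "tx": 0, "ty": 0, "tz": 0, "spin": 0}, {"gripper": -1, "tx": 0, "ty": 0, "tz": 0, "spin": 0}, {"gripper": -1, "tx": 0, "ty": 0, "tz": 0, "spin": 0}, {"gripper": -1, "tx": 0, "ty": 0, "tz": 0, "spin": 0}, {"gripper": -1, "tx": 0, "ty": 0, "tz": 0, "spin": 0}, {"gripper": -1, "tx": 0, "ty": 0, "tz": -1, "spin": 0}, {"gripper": -1, "tx": 0, "ty": 0, "tz": -2, "spin": 0}, {"gripper": -1, "tx": 0, "ty": 0, "tz": -2.7, "spin": 0}])

```text
t: 4.6
tool_pos: [0.451, -0.2004, 0.0191]
tcp_rot: [0.023, 1.0, 0.0, -0.0]
wrist_force: [-0.3, -0.3, 0.5]
gripper_width: 0.0852
finger_force: 0.0
```

Emit:
arm_command(targets=[{"gripper": 1, "tx": 0, "ty": 0, "tz": 0, "spin": 0}, {"gripper": 1, "tx": 0, "ty": 0, "tz": 0, "spin": 0}, {"gripper": 1, "tx": 0, "ty": 0, "tz": 0, "spin": 0}, {"gripper": 1, "tx": 0, "ty": 0, "tz": 0, "spin": 0}, {"gripper": 1, "tx": 0, "ty": 0, "tz": 0, "spin": 0}, {"gripper": 1, "tx": 0, "ty": 0, "tz": 0, "spin": 0}, {"gripper": 1, "tx": 0, "ty": 0, "tz": 0, "spin": 0}])

```text
t: 5.3
tool_pos: [0.4515, -0.2006, 0.0207]
tcp_rot: [0.023, 1.0, -0.0, 0.0]
wrist_force: [-1.0, 0.1, 6.8]
gripper_width: 0.0229
finger_force: 39.1
```

Emit:
arm_command(targets=[{"gripper": 1, "tx": 0, "ty": 0, "tz": 1, "spin": 0}, {"gripper": 1, "tx": 0, "ty": 0, "tz": 3, "spin": 0}, {"gripper": 1, "tx": 0, "ty": 0, "tz": 6, "spin": 0}, {"gripper": 1, "tx": 0, "ty": 0, "tz": 8, "spin": 0}, {"gripper": 1, "tx": 0, "ty": 0, "tz": 8, "spin": 0}, {"gripper": 1, "tx": 0, "ty": 0, "tz": 8, "spin": 0}])

```text
t: 5.9
tool_pos: [0.4513, -0.2004, 0.1004]
tcp_rot: [0.023, 1.0, -0.0, 0.0]
wrist_force: [-0.3, -0.1, -2.3]
gripper_width: 0.023
finger_force: 39.5
```

Emit:
arm_command(targets=[{"gripper": 1, "tx": 1.5, "ty": 3, "tz": 0, "spin": 0}, {"gripper": 1, "tx": 3.5, "ty": 7, "tz": 0, "spin": 0}, {"gripper": 1, "tx": 6, "ty": 11.5, "tz": 0, "spin": 0}, {"gripper": 1, "tx": 8.3, "ty": 16, "tz": 0, "spin": 0}, {"gripper": 1, "tx": 10.5, "ty": 20.5, "tz": 0, "spin": 0}, {"gripper": 1, "tx": 12.5, "ty": 24, "tz": 0, "spin": 0}, {"gripper": 1, "tx": 13.4, "ty": 25.7, "tz": 0, "spin": 0}, {"gripper": 1, "tx": 13.4, "ty": 25.7, "tz": 0, "spin": 0}])

```text
t: 6.7
tool_pos: [0.5855, 0.0585, 0.0988]
tcp_rot: [0.021, 1.0, 0.0, -0.001]
wrist_force: [0.1, -0.8, -1.7]
gripper_width: 0.0224
finger_force: 39.7
```

Run:
```python
from h import *
import time
a=snap("scene","pics/s4.png")["pixels"];d=snap("wrist","pics/w4.png")["pixels"]
s=monitor.get_state();print(s["tool_pos"],s["wrist_force"],s["gripper_width"],s["tcp_rot"])
cv2.imwrite("pics/b4.png",np.hstack([cv2.resize(a[130:240,280:380],(440,484),interpolation=cv2.INTER_CUBIC),cv2.resize(d[70:400,160:420],(350,484))]))
```

```text
[0.58454327 0.05616351 0.09913337] [ 0.12430868 -0.65756858 -1.47433404] 0.022778408008553786 [ 2.26559736e-02  9.99742663e-01 -5.11464733e-05 -1.14569040e-03]
```

View pics/b4.png

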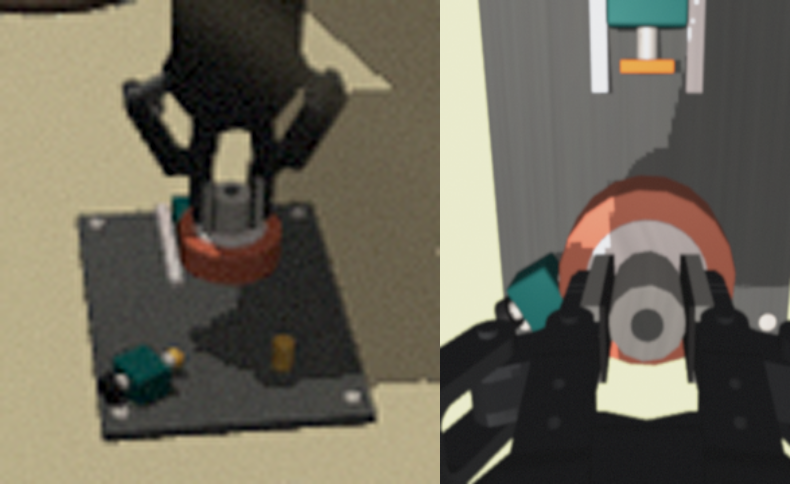

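The wheel is held upright by the hub over the plate, with the stops clear of it. Lowering now.

Emit:
arm_command(targets=[{"gripper": 1, "tx": 0, "ty": 0, "tz": -2.5, "spin": 0}, {"gripper": 1, "tx": 0, "ty": 0, "tz": -4.5, "spin": 0}, {"gripper": 1, "tx": 0, "ty": 0, "tz": -6, "spin": 0}, {"gripper": 1, "tx": 0, "ty": 0, "tz": -6.5, "spin": 0}, {"gripper": 1, "tx": 0, "ty": 0, "tz": -6.6, "spin": 0}, {"gripper": 1, "tx": 0, "ty": 0, "tz": -6.6, "spin": 0}])

```text
t: 7.4
tool_pos: [0.5854, 0.0558, 0.0347]
tcp_rot: [0.023, 1.0, 0.0, 0.0]
wrist_force: [-0.1, -0.7, -2.0]
gripper_width: 0.0226
finger_force: 39.7
```

Emit:
arm_command(targets=[{"gripper": 1, "tx": 0, "ty": 0, "tz": -0.05, "spin": 0}, {"gripper": 1, "tx": 0, "ty": 0, "tz": -0.1, "spin": 0}, {"gripper": 1, "tx": 0, "ty": 0, "tz": -0.15, "spin": 0}, {"gripper": 1, "tx": 0, "ty": 0, "tz": -0.2, "spin": 0}, {"gripper": 1, "tx": 0, "ty": 0, "tz": -0.2, "spin": 0}])

```text
t: 7.9
tool_pos: [0.5854, 0.0565, 0.0324]
tcp_rot: [0.023, 1.0, 0.0, 0.0]
wrist_force: [-0.9, 0.1, -2.0]
gripper_width: 0.0226
finger_force: 39.7
```

Emit:
arm_command(targets=[{"gripper": 1, "tx": 0, "ty": 0, "tz": -0.05, "spin": 0}, {"gripper": 1, "tx": 0, "ty": 0, "tz": -0.1, "spin": 0}, {"gripper": 1, "tx": 0, "ty": 0, "tz": -0.1, "spin": 0}])

```text
t: 8.2
tool_pos: [0.5853, 0.0565, 0.0312]
tcp_rot: [0.023, 1.0, 0.0, -0.0]
wrist_force: [0.3, -0.0, -2.4]
gripper_width: 0.0225
finger_force: 39.7
```

Emit:
arm_command(targets=[{"gripper": 1, "tx": 0, "ty": 0, "tz": -0.05, "spin": 0}, {"gripper": 1, "tx": 0, "ty": 0, "tz": -0.05, "spin": 0}, {"gripper": 1, "tx": 0, "ty": 0, "tz": -0.05, "spin": 0}])

```text
t: 8.5
tool_pos: [0.5854, 0.0565, 0.0308]
tcp_rot: [0.023, 1.0, 0.0, 0.0]
wrist_force: [0.1, -0.1, -1.8]
gripper_width: 0.0222
finger_force: 39.9
```

Emit:
arm_command(targets=[{"gripper": 1, "tx": 0, "ty": 0, "tz": -0.05, "spin": 0}, {"gripper": 1, "tx": 0, "ty": 0, "tz": -0.05, "spin": 0}, {"gripper": 1, "tx": 0, "ty": 0, "tz": -0.05, "spin": 0}])

```text
t: 8.8
tool_pos: [0.5854, 0.0565, 0.0308]
tcp_rot: [0.023, 1.0, 0.0, 0.0]
wrist_force: [-2.0, -0.3, 6.3]
gripper_width: 0.0227
finger_force: 40.6
```

Emit:
arm_command(targets=[{"gripper": 1, "tx": 0, "ty": 0, "tz": -0.03, "spin": 0}, {"gripper": 1, "tx": 0, "ty": 0, "tz": -0.03, "spin": 0}, {"gripper": 1, "tx": 0, "ty": 0, "tz": -0.03, "spin": 0}])

```text
t: 9.1
tool_pos: [0.5854, 0.0565, 0.0308]
tcp_rot: [0.023, 1.0, 0.0, 0.0]
wrist_force: [-3.4, -1.0, 8.4]
gripper_width: 0.0228
finger_force: 40.9
```

Emit:
arm_command(targets=[{"gripper": 0.25, "tx": 0, "ty": 0, "tz": 0.03, "spin": 0}, {"gripper": 0.25, "tx": 0, "ty": 0, "tz": 0.03, "spin": 0}, {"gripper": 0.25, "tx": 0, "ty": 0, "tz": 0.1, "spin": 0}, {"gripper": 0.25, "tx": 0, "ty": 0, "tz": 0.2, "spin": 0}, {"gripper": 0.25, "tx": 0, "ty": 0, "tz": 0.2, "spin": 0}])

```text
t: 9.6
tool_pos: [0.5854, 0.0565, 0.0321]
tcp_rot: [0.023, 1.0, 0.0, 0.0]
wrist_force: [0.7, 0.8, -0.2]
gripper_width: 0.0322
finger_force: 0.0
```

Emit:
arm_command(targets=[{"gripper": 1, "tx": 0, "ty": 0, "tz": 0, "spin": 0}, {"gripper": 1, "tx": 0, "ty": 0, "tz": 0, "spin": 0}, {"gripper": 1, "tx": 0, "ty": 0, "tz": 0, "spin": 0}, {"gripper": 1, "tx": 0, "ty": 0, "tz": 0, "spin": 0}, {"gripper": 1, "tx": 0, "ty": 0, "tz": 0, "spin": 0}], newtons=20)

```text
t: 10.1
tool_pos: [0.5854, 0.0565, 0.0321]
tcp_rot: [0.023, 1.0, 0.0, 0.0]
wrist_force: [-1.2, -0.3, 3.7]
gripper_width: 0.0233
finger_force: 20.2
```

Emit:
arm_command(targets=[{"gripper": 1, "tx": 0.2, "ty": -0.04, "tz": 0, "spin": 0}, {"gripper": 1, "tx": 0.4, "ty": -0.08, "tz": 0, "spin": 0}, {"gripper": 1, "tx": 0.6, "ty": -0.1, "tz": 0, "spin": 0}, {"gripper": 1, "tx": 0.7, "ty": -0.12, "tz": 0, "spin": 0}, {"gripper": 1, "tx": 0.7, "ty": -0.12, "tz": 0, "spin": 0}])

```text
t: 10.6
tool_pos: [0.5919, 0.0554, 0.0321]
tcp_rot: [0.023, 1.0, 0.0, -0.001]
wrist_force: [-3.4, 0.8, 5.6]
gripper_width: 0.0232
finger_force: 20.5
```

Emit:
arm_command(targets=[{"gripper": 1, "tx": 0.05, "ty": -0.01, "tz": 0, "spin": 0}, {"gripper": 1, "tx": 0.1, "ty": -0.02, "tz": 0, "spin": 0}, {"gripper": 1, "tx": 0.1, "ty": -0.02, "tz": 0, "spin": 0}])

```text
t: 10.9
tool_pos: [0.5928, 0.0553, 0.0321]
tcp_rot: [0.023, 1.0, 0.0, -0.001]
wrist_force: [-4.5, 0.8, 5.5]
gripper_width: 0.0235
finger_force: 20.6
```

Emit:
arm_command(targets=[{"gripper": 1, "tx": 0.05, "ty": -0.01, "tz": 0, "spin": 0}, {"gripper": 1, "tx": 0.1, "ty": -0.02, "tz": 0, "spin": 0}, {"gripper": 1, "tx": 0.1, "ty": -0.02, "tz": 0, "spin": 0}])

```text
t: 11.2
tool_pos: [0.5938, 0.0551, 0.0321]
tcp_rot: [0.023, 1.0, 0.0, -0.001]
wrist_force: [-3.7, 1.7, 5.3]
gripper_width: 0.0233
finger_force: 20.6
```

Emit:
arm_command(targets=[{"gripper": 1, "tx": 0.05, "ty": -0.01, "tz": 0, "spin": 0}, {"gripper": 1, "tx": 0.1, "ty": -0.02, "tz": 0, "spin": 0}, {"gripper": 1, "tx": 0.1, "ty": -0.02, "tz": 0, "spin": 0}])

```text
t: 11.5
tool_pos: [0.5948, 0.0548, 0.0321]
tcp_rot: [0.023, 1.0, 0.0, -0.001]
wrist_force: [-3.9, -0.4, 6.0]
gripper_width: 0.0229
finger_force: 20.6
```

Emit:
arm_command(targets=[{"gripper": 1, "tx": 0.04, "ty": -0.01, "tz": 0, "spin": 0}, {"gripper": 1, "tx": 0.04, "ty": -0.01, "tz": 0, "spin": 0}])

```text
t: 11.7
tool_pos: [0.5951, 0.0548, 0.0321]
tcp_rot: [0.023, 1.0, 0.0, -0.001]
wrist_force: [-4.2, 1.0, 7.2]
gripper_width: 0.0233
finger_force: 20.6
```

Emit:
arm_command(targets=[{"gripper": 1, "tx": 0.04, "ty": -0.01, "tz": 0, "spin": 0}, {"gripper": 1, "tx": 0.04, "ty": -0.01, "tz": 0, "spin": 0}])

```text
t: 11.9
tool_pos: [0.5956, 0.0547, 0.0321]
tcp_rot: [0.023, 1.0, 0.0, -0.001]
wrist_force: [-4.1, 0.6, 6.1]
gripper_width: 0.0233
finger_force: 20.6
```

Emit:
arm_command(targets=[{"gripper": 1, "tx": 0.04, "ty": -0.01, "tz": 0, "spin": 0}, {"gripper": 1, "tx": 0.04, "ty": -0.01, "tz": 0, "spin": 0}])

```text
t: 12.1
tool_pos: [0.5959, 0.0546, 0.0321]
tcp_rot: [0.023, 1.0, 0.0, -0.001]
wrist_force: [-4.7, 1.8, 7.0]
gripper_width: 0.0229
finger_force: 20.6
```

Emit:
arm_command(targets=[{"gripper": 1, "tx": 0.04, "ty": -0.01, "tz": 0, "spin": 0}, {"gripper": 1, "tx": 0.04, "ty": -0.01, "tz": 0, "spin": 0}])

```text
t: 12.3
tool_pos: [0.5963, 0.0545, 0.0321]
tcp_rot: [0.023, 1.0, 0.0, -0.001]
wrist_force: [-5.2, 1.4, 6.6]
gripper_width: 0.0231
finger_force: 20.6
```

Emit:
arm_command(targets=[{"gripper": 1, "tx": 0.04, "ty": -0.01, "tz": 0, "spin": 0}, {"gripper": 1, "tx": 0.04, "ty": -0.01, "tz": 0, "spin": 0}])

```text
t: 12.5
tool_pos: [0.5967, 0.0544, 0.0321]
tcp_rot: [0.023, 1.0, 0.0, -0.001]
wrist_force: [-4.4, 1.4, 6.2]
gripper_width: 0.0232
finger_force: 20.6
```

Emit:
arm_command(targets=[{"gripper": 1, "tx": 0.03, "ty": 0, "tz": 0, "spin": 0}, {"gripper": 1, "tx": 0.03, "ty": 0, "tz": 0, "spin": 0}])

```text
t: 12.7
tool_pos: [0.5969, 0.0544, 0.0321]
tcp_rot: [0.023, 1.0, 0.0, -0.001]
wrist_force: [-4.9, -0.0, 7.0]
gripper_width: 0.0228
finger_force: 20.6
```

Emit:
arm_command(targets=[{"gripper": 1, "tx": 0.04, "ty": -0.01, "tz": 0, "spin": 0}, {"gripper": 1, "tx": 0.04, "ty": -0.01, "tz": 0, "spin": 0}])

```text
t: 12.9
tool_pos: [0.5971, 0.0544, 0.0321]
tcp_rot: [0.023, 1.0, 0.0, -0.001]
wrist_force: [-5.9, 1.3, 7.6]
gripper_width: 0.0234
finger_force: 20.7
```

Emit:
arm_command(targets=[{"gripper": 1, "tx": 0.04, "ty": -0.01, "tz": 0, "spin": 0}, {"gripper": 1, "tx": 0.04, "ty": -0.01, "tz": 0, "spin": 0}])

```text
t: 13.1
tool_pos: [0.5972, 0.0543, 0.0321]
tcp_rot: [0.023, 1.0, 0.0, -0.001]
wrist_force: [-7.8, 1.8, 9.0]
gripper_width: 0.0234
finger_force: 20.8
```

Emit:
arm_command(targets=[{"gripper": 1, "tx": 0.03, "ty": 0, "tz": 0, "spin": 0}, {"gripper": 1, "tx": 0.03, "ty": 0, "tz": 0, "spin": 0}])

```text
t: 13.3
tool_pos: [0.5974, 0.0543, 0.0321]
tcp_rot: [0.023, 1.0, 0.0, -0.002]
wrist_force: [-8.4, 1.4, 9.0]
gripper_width: 0.0232
finger_force: 20.8
```

Emit:
arm_command(targets=[{"gripper": 1, "tx": 0.03, "ty": 0, "tz": 0, "spin": 0}, {"gripper": 1, "tx": 0.03, "ty": 0, "tz": 0, "spin": 0}, {"gripper": 1, "tx": 0.03, "ty": 0, "tz": 0, "spin": 0}])

```text
t: 13.6
tool_pos: [0.5974, 0.0543, 0.0321]
tcp_rot: [0.023, 1.0, 0.0, -0.002]
wrist_force: [-9.2, 1.7, 8.8]
gripper_width: 0.0228
finger_force: 20.9
```

Emit:
arm_command(targets=[{"gripper": 1, "tx": 0.02, "ty": 0, "tz": 0, "spin": 0}, {"gripper": 1, "tx": 0.02, "ty": 0, "tz": 0, "spin": 0}, {"gripper": 1, "tx": 0.02, "ty": 0, "tz": 0, "spin": 0}])

```text
t: 13.9
tool_pos: [0.5975, 0.0543, 0.0321]
tcp_rot: [0.023, 1.0, 0.0, -0.002]
wrist_force: [-9.7, 2.6, 9.6]
gripper_width: 0.0231
finger_force: 20.9
```

Emit:
arm_command(targets=[{"gripper": 1, "tx": 0.02, "ty": 0.02, "tz": 0, "spin": 0}, {"gripper": 1, "tx": 0.02, "ty": 0.02, "tz": 0, "spin": 0}, {"gripper": 1, "tx": 0.02, "ty": 0.02, "tz": 0, "spin": 0}])

```text
t: 14.2
tool_pos: [0.5978, 0.0545, 0.0322]
tcp_rot: [0.023, 1.0, 0.0, -0.002]
wrist_force: [-9.5, 2.2, 9.3]
gripper_width: 0.0233
finger_force: 20.9
```

Emit:
arm_command(targets=[{"gripper": 1, "tx": 0.02, "ty": 0.01, "tz": 0, "spin": 0}, {"gripper": 1, "tx": 0.02, "ty": 0.01, "tz": 0, "spin": 0}, {"gripper": 1, "tx": 0.02, "ty": 0.01, "tz": 0, "spin": 0}])

```text
t: 14.5
tool_pos: [0.5979, 0.0545, 0.0321]
tcp_rot: [0.023, 1.0, 0.0, -0.002]
wrist_force: [-10.1, 0.6, 10.2]
gripper_width: 0.0232
finger_force: 20.9
```

Run:
```python
from h import *
F=[]
for i in range(5):
    snap("wrist","pics/w5.png");F.append(monitor.get_state()["wrist_force"])
print(np.mean(F,0),np.std(F,0))
a=snap("top","pics/t5.png")["pixels"];w=cv2.imread("pics/w5.png")
cv2.imwrite("pics/b5.png",np.hstack([cv2.resize(a[175:300,255:355],(400,500),interpolation=cv2.INTER_CUBIC),cv2.resize(w[0:400,160:480],(400,500))]))
```

```text
[-10.18287623   1.07291747  10.41417269] [0.47020139 0.28378915 0.42671696]
```

View pics/b5.png

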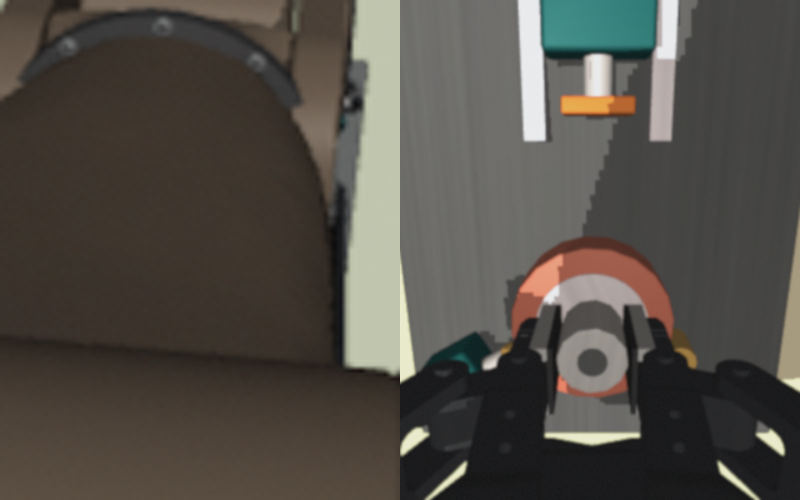

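The wheel touches both stops in the wrist view (ball at left, about (500,355), and post at right, about (685,350)). I'll ease the down force so the reading is clearer.

Emit:
arm_command(targets=[{"gripper": 1, "tx": 0, "ty": 0, "tz": 0.03, "spin": 0}, {"gripper": 1, "tx": 0, "ty": 0, "tz": 0.03, "spin": 0}, {"gripper": 1, "tx": 0, "ty": 0, "tz": 0.03, "spin": 0}])

```text
t: 15.1
tool_pos: [0.5981, 0.0546, 0.0322]
tcp_rot: [0.023, 1.0, 0.0, -0.002]
wrist_force: [-8.1, 2.1, 6.6]
gripper_width: 0.023
finger_force: 20.5
```

Emit:
arm_command(targets=[{"gripper": 1, "tx": 0.01, "ty": 0, "tz": 0.02, "spin": 0}, {"gripper": 1, "tx": 0.01, "ty": 0, "tz": 0.02, "spin": 0}, {"gripper": 1, "tx": 0.01, "ty": 0, "tz": 0.02, "spin": 0}])

```text
t: 15.4
tool_pos: [0.5981, 0.0546, 0.0323]
tcp_rot: [0.023, 1.0, 0.0, -0.002]
wrist_force: [-7.8, 1.4, 5.5]
gripper_width: 0.0231
finger_force: 20.4
```

Emit:
arm_command(targets=[{"gripper": 1, "tx": 0.04, "ty": 0, "tz": 0.02, "spin": 0}, {"gripper": 1, "tx": 0.04, "ty": 0, "tz": 0.02, "spin": 0}, {"gripper": 1, "tx": 0.04, "ty": 0, "tz": 0.02, "spin": 0}])

```text
t: 15.7
tool_pos: [0.5985, 0.0546, 0.0323]
tcp_rot: [0.023, 1.0, 0.0, -0.002]
wrist_force: [-7.0, 2.1, 4.0]
gripper_width: 0.0229
finger_force: 20.3
```

Emit:
arm_command(targets=[{"gripper": 1, "tx": 0.04, "ty": 0, "tz": 0.01, "spin": 0}, {"gripper": 1, "tx": 0.04, "ty": 0, "tz": 0.01, "spin": 0}, {"gripper": 1, "tx": 0.04, "ty": 0, "tz": 0.01, "spin": 0}])

```text
t: 16.0
tool_pos: [0.5987, 0.0547, 0.0324]
tcp_rot: [0.023, 1.0, 0.0, -0.002]
wrist_force: [-8.7, 3.0, 4.4]
gripper_width: 0.0237
finger_force: 20.4
```

Emit:
arm_command(targets=[{"gripper": 1, "tx": 0.01, "ty": 0.03, "tz": 0, "spin": 0}, {"gripper": 1, "tx": 0.01, "ty": 0.03, "tz": 0, "spin": 0}, {"gripper": 1, "tx": 0.01, "ty": 0.03, "tz": 0, "spin": 0}])

```text
t: 16.3
tool_pos: [0.5988, 0.0548, 0.0324]
tcp_rot: [0.023, 1.0, 0.0, -0.002]
wrist_force: [-8.6, 0.8, 4.8]
gripper_width: 0.0231
finger_force: 20.4
```

Emit:
arm_command(targets=[{"gripper": 1, "tx": 0.01, "ty": 0.03, "tz": 0, "spin": 0}, {"gripper": 1, "tx": 0.01, "ty": 0.03, "tz": 0, "spin": 0}, {"gripper": 1, "tx": 0.01, "ty": 0.03, "tz": 0, "spin": 0}])

```text
t: 16.6
tool_pos: [0.5988, 0.0548, 0.0324]
tcp_rot: [0.023, 1.0, -0.0, -0.002]
wrist_force: [-8.4, -1.8, 5.1]
gripper_width: 0.0234
finger_force: 20.4
```

Emit:
arm_command(targets=[{"gripper": 1, "tx": 0.04, "ty": -0.02, "tz": 0.01, "spin": 0}, {"gripper": 1, "tx": 0.04, "ty": -0.02, "tz": 0.01, "spin": 0}, {"gripper": 1, "tx": 0.04, "ty": -0.02, "tz": 0.01, "spin": 0}, {"gripper": 1, "tx": 0.04, "ty": -0.02, "tz": 0.01, "spin": 0}])

```text
t: 17.0
tool_pos: [0.5988, 0.0548, 0.0324]
tcp_rot: [0.023, 1.0, 0.0, -0.003]
wrist_force: [-9.5, 0.6, 5.9]
gripper_width: 0.0233
finger_force: 20.5
```

Emit:
arm_command(targets=[{"gripper": 1, "tx": 0.02, "ty": -0.02, "tz": 0.01, "spin": 0}, {"gripper": 1, "tx": 0.02, "ty": -0.02, "tz": 0.01, "spin": 0}, {"gripper": 1, "tx": 0.02, "ty": -0.02, "tz": 0.01, "spin": 0}, {"gripper": 1, "tx": 0.02, "ty": -0.02, "tz": 0.01, "spin": 0}])

```text
t: 17.4
tool_pos: [0.5989, 0.0548, 0.0325]
tcp_rot: [0.023, 1.0, 0.0, -0.003]
wrist_force: [-10.6, 1.0, 4.4]
gripper_width: 0.0234
finger_force: 20.5
```

Emit:
arm_command(targets=[{"gripper": 0.25, "tx": 0, "ty": 0, "tz": 0, "spin": 0}, {"gripper": 0.25, "tx": 0, "ty": 0, "tz": 0, "spin": 0}, {"gripper": 0, "tx": 0, "ty": 0, "tz": 0, "spin": 0}, {"gripper": 0, "tx": 0, "ty": 0, "tz": 1, "spin": 0}, {"gripper": 0, "tx": 0, "ty": 0, "tz": 3, "spin": 0}, {"gripper": -0.3, "tx": 0, "ty": 0, "tz": 7, "spin": 0}, {"gripper": -0.3, "tx": 0, "ty": 0, "tz": 10, "spin": 0}, {"gripper": -0.3, "tx": 0, "ty": 0, "tz": 10, "spin": 0}])

```text
t: 18.2
tool_pos: [0.6032, 0.0545, 0.1378]
tcp_rot: [0.023, 1.0, 0.0, 0.004]
wrist_force: [0.2, -0.0, -0.1]
gripper_width: 0.0558
finger_force: 0.0
```

Emit:
arm_command(targets=[{"gripper": -0.3, "tx": -4, "ty": 0.2, "tz": 0, "spin": 0}, {"gripper": -0.3, "tx": -8, "ty": 0.4, "tz": 0, "spin": 0}, {"gripper": -0.3, "tx": -11, "ty": 0.5, "tz": 0, "spin": 0}, {"gripper": -0.3, "tx": -13.2, "ty": 0.6, "tz": 0, "spin": 0}, {"gripper": -0.3, "tx": -13.2, "ty": 0.6, "tz": 0, "spin": 0}, {"gripper": -0.3, "tx": -13.2, "ty": 0.6, "tz": 0, "spin": 0}])

```text
t: 18.8
tool_pos: [0.4699, 0.0604, 0.1333]
tcp_rot: [0.023, 1.0, 0.0, 0.0]
wrist_force: [0.2, 0.7, -0.4]
gripper_width: 0.0552
finger_force: 0.0
```

Run:
```python
from h import *
w=snap("wrist","pics/w6.png")["pixels"];s=monitor.get_state();print(s["tool_pos"],s["wrist_force"],s["gripper_width"])
p=s["tool_pos"];print(proj("pics/w6.png",[p[0],p[1],.0745]),proj("pics/w6.png",[.4671,.0616,.0745]),proj("pics/w6.png",[.5989,.0548,.058]))
cv2.imwrite("pics/w6c.png",w[60:400,140:500])
```

```text
[0.47031999 0.06038405 0.1332021 ] [ 1.07051684  0.17577924 -0.47069797] 0.05529554260768721
[313.71295836 222.37127354] [315.33491755 217.67355   ] [313.89737088 364.8656415 ]
```

View pics/w6c.png

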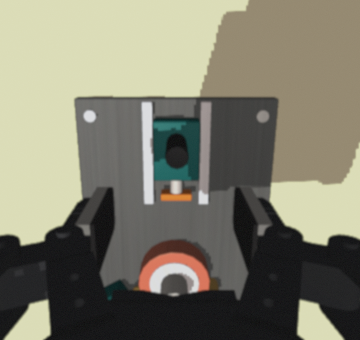

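The knob top is at about (318,217) in the full image, close to the prediction. The pad is ahead of it and the wheel sits on the stops. Grasping the knob next.

Emit:
arm_command(targets=[{"gripper": -0.3, "tx": -0.35, "ty": 0.17, "tz": -3, "spin": 0}, {"gripper": -0.3, "tx": -0.35, "ty": 0.17, "tz": -6, "spin": 0}, {"gripper": -0.3, "tx": -0.35, "ty": 0.17, "tz": -8, "spin": 0}, {"gripper": -0.3, "tx": -0.35, "ty": 0.17, "tz": -9.2, "spin": 0}, {"gripper": -0.3, "tx": -0.35, "ty": 0.17, "tz": -9.2, "spin": 0}])

```text
t: 19.35
tool_pos: [0.4661, 0.0621, 0.0394]
tcp_rot: [0.023, 1.0, 0.0, -0.001]
wrist_force: [-0.3, 0.2, 1.2]
gripper_width: 0.0553
finger_force: 0.0
```

Emit:
arm_command(targets=[{"gripper": 1, "tx": 0, "ty": 0, "tz": 0, "spin": 0}, {"gripper": 1, "tx": 0, "ty": 0, "tz": 0, "spin": 0}, {"gripper": 1, "tx": 0, "ty": 0, "tz": 0, "spin": 0}, {"gripper": 1, "tx": 0, "ty": 0, "tz": 0, "spin": 0}, {"gripper": 1, "tx": 0, "ty": 0, "tz": 0, "spin": 0}, {"gripper": 1, "tx": 0, "ty": 0, "tz": 0, "spin": 0}, {"gripper": 1, "tx": 0, "ty": 0, "tz": 0, "spin": 0}], newtons=50)

```text
t: 20.05
tool_pos: [0.4664, 0.0626, 0.0419]
tcp_rot: [0.023, 1.0, 0.0, 0.001]
wrist_force: [0.4, 5.7, 2.7]
gripper_width: 0.0146
finger_force: 48.6
```

Emit:
arm_command(targets=[{"gripper": 1, "tx": 0, "ty": 0.05, "tz": 0, "spin": 0}, {"gripper": 1, "tx": 0.5, "ty": 0.03, "tz": 0, "spin": 0}, {"gripper": 1, "tx": 1.2, "ty": 0, "tz": 0, "spin": 0}, {"gripper": 1, "tx": 2, "ty": -0.04, "tz": 0, "spin": 0}, {"gripper": 1, "tx": 2.8, "ty": -0.08, "tz": 0, "spin": 0}, {"gripper": 1, "tx": 3.4, "ty": -0.11, "tz": 0, "spin": 0}, {"gripper": 1, "tx": 3.8, "ty": -0.13, "tz": 0, "spin": 0}, {"gripper": 1, "tx": 4, "ty": -0.14, "tz": 0, "spin": 0}])

```text
t: 20.85
tool_pos: [0.5037, 0.0609, 0.0418]
tcp_rot: [0.023, 1.0, 0.0, -0.002]
wrist_force: [-13.8, 1.3, 17.5]
gripper_width: 0.0143
finger_force: 50.4
```

Emit:
arm_command(targets=[{"gripper": 1, "tx": 0.1, "ty": 0, "tz": 0, "spin": 0}, {"gripper": 1, "tx": 0.2, "ty": -0.01, "tz": 0, "spin": 0}, {"gripper": 1, "tx": 0.3, "ty": -0.01, "tz": 0, "spin": 0}, {"gripper": 1, "tx": 0.4, "ty": -0.02, "tz": 0, "spin": 0}])

```text
t: 21.25
tool_pos: [0.5073, 0.0607, 0.0418]
tcp_rot: [0.023, 1.0, 0.0, -0.002]
wrist_force: [-14.7, 1.9, 17.3]
gripper_width: 0.0147
finger_force: 50.3
```

Emit:
arm_command(targets=[{"gripper": 1, "tx": 0.1, "ty": 0, "tz": 0.03, "spin": 0}, {"gripper": 1, "tx": 0.2, "ty": -0.01, "tz": 0.03, "spin": 0}, {"gripper": 1, "tx": 0.3, "ty": -0.01, "tz": 0.03, "spin": 0}, {"gripper": 1, "tx": 0.4, "ty": -0.02, "tz": 0.03, "spin": 0}])

```text
t: 21.65
tool_pos: [0.5111, 0.0605, 0.0418]
tcp_rot: [0.023, 1.0, 0.0, -0.003]
wrist_force: [-14.4, 2.2, 13.7]
gripper_width: 0.0141
finger_force: 49.9
```

Emit:
arm_command(targets=[{"gripper": 1, "tx": 0.1, "ty": 0, "tz": 0, "spin": 0}, {"gripper": 1, "tx": 0.2, "ty": -0.01, "tz": 0, "spin": 0}, {"gripper": 1, "tx": 0.2, "ty": -0.01, "tz": 0, "spin": 0}])

```text
t: 21.95
tool_pos: [0.5133, 0.0604, 0.0418]
tcp_rot: [0.023, 1.0, 0.0, -0.003]
wrist_force: [-13.1, 1.6, 13.2]
gripper_width: 0.0145
finger_force: 49.8
```

Emit:
arm_command(targets=[{"gripper": 1, "tx": 0.1, "ty": 0, "tz": 0, "spin": 0}, {"gripper": 1, "tx": 0.2, "ty": -0.01, "tz": 0, "spin": 0}, {"gripper": 1, "tx": 0.2, "ty": -0.01, "tz": 0, "spin": 0}])

```text
t: 22.25
tool_pos: [0.515, 0.0603, 0.0418]
tcp_rot: [0.023, 1.0, 0.0, -0.003]
wrist_force: [-13.5, -0.2, 14.7]
gripper_width: 0.0145
finger_force: 49.9
```

Emit:
arm_command(targets=[{"gripper": 1, "tx": 0.1, "ty": 0, "tz": 0, "spin": 0}, {"gripper": 1, "tx": 0.2, "ty": -0.01, "tz": 0, "spin": 0}, {"gripper": 1, "tx": 0.2, "ty": -0.01, "tz": 0, "spin": 0}])

```text
t: 22.55
tool_pos: [0.5166, 0.0603, 0.0418]
tcp_rot: [0.023, 1.0, 0.0, -0.003]
wrist_force: [-17.1, 1.0, 15.3]
gripper_width: 0.0146
finger_force: 49.9
```

Emit:
arm_command(targets=[{"gripper": 1, "tx": 0.1, "ty": 0, "tz": 0, "spin": 0}, {"gripper": 1, "tx": 0.2, "ty": -0.01, "tz": 0, "spin": 0}, {"gripper": 1, "tx": 0.2, "ty": -0.01, "tz": 0, "spin": 0}])

```text
t: 22.85
tool_pos: [0.5182, 0.0602, 0.0418]
tcp_rot: [0.023, 1.0, 0.0, -0.004]
wrist_force: [-18.1, 1.1, 17.5]
gripper_width: 0.0147
finger_force: 50.0
```

Emit:
arm_command(targets=[{"gripper": 1, "tx": 0.1, "ty": 0, "tz": 0, "spin": 0}, {"gripper": 1, "tx": 0.2, "ty": -0.01, "tz": 0, "spin": 0}, {"gripper": 1, "tx": 0.2, "ty": -0.01, "tz": 0, "spin": 0}])

```text
t: 23.15
tool_pos: [0.5197, 0.0601, 0.0418]
tcp_rot: [0.023, 1.0, 0.0, -0.004]
wrist_force: [-20.7, 1.2, 18.9]
gripper_width: 0.0146
finger_force: 50.2
```

Emit:
arm_command(targets=[{"gripper": 1, "tx": 0.08, "ty": 0, "tz": 0, "spin": 0}, {"gripper": 1, "tx": 0.08, "ty": 0, "tz": 0, "spin": 0}, {"gripper": 1, "tx": 0.08, "ty": 0, "tz": 0, "spin": 0}])

```text
t: 23.45
tool_pos: [0.5203, 0.0601, 0.0418]
tcp_rot: [0.023, 1.0, -0.0, -0.005]
wrist_force: [-21.6, 1.1, 19.8]
gripper_width: 0.0145
finger_force: 50.2
```

Emit:
arm_command(targets=[{"gripper": 1, "tx": -0.1, "ty": 0, "tz": 0.03, "spin": 0}, {"gripper": 1, "tx": -0.2, "ty": 0, "tz": 0.06, "spin": 0}, {"gripper": 1, "tx": -0.2, "ty": 0, "tz": 0.06, "spin": 0}])

```text
t: 23.75
tool_pos: [0.5203, 0.0601, 0.0419]
tcp_rot: [0.023, 1.0, 0.0, -0.002]
wrist_force: [-10.0, 2.5, 4.1]
gripper_width: 0.014
finger_force: 48.9
```

Emit:
arm_command(targets=[{"gripper": 1, "tx": -0.06, "ty": 0, "tz": 0, "spin": 0}, {"gripper": 1, "tx": -0.12, "ty": 0, "tz": 0, "spin": 0}, {"gripper": 1, "tx": -0.12, "ty": 0, "tz": 0, "spin": 0}])

```text
t: 24.05
tool_pos: [0.5203, 0.0601, 0.0419]
tcp_rot: [0.023, 1.0, 0.0, -0.001]
wrist_force: [-4.8, 2.6, 1.0]
gripper_width: 0.0143
finger_force: 48.7
```

Emit:
arm_command(targets=[{"gripper": 0.3, "tx": 0, "ty": 0, "tz": 0, "spin": 0}, {"gripper": 0.3, "tx": 0, "ty": 0, "tz": 0, "spin": 0}, {"gripper": -0.3, "tx": 0, "ty": 0, "tz": 0, "spin": 0}, {"gripper": -0.3, "tx": 0, "ty": 0, "tz": 0, "spin": 0}, {"gripper": -0.3, "tx": 0, "ty": 0, "tz": 2, "spin": 0}, {"gripper": -0.3, "tx": 0, "ty": 0, "tz": 6, "spin": 0}, {"gripper": -0.3, "tx": 0, "ty": 0, "tz": 10, "spin": 0}])

```text
t: 24.75
tool_pos: [0.5212, 0.0598, 0.1428]
tcp_rot: [0.023, 1.0, 0.0, -0.001]
wrist_force: [-0.2, 0.3, 0.1]
gripper_width: 0.0555
finger_force: 0.0
```

Emit:
arm_command(targets=[{"gripper": -0.3, "tx": -1, "ty": 4, "tz": 3, "spin": 0}, {"gripper": -0.3, "tx": -2, "ty": 9, "tz": 6, "spin": 0}, {"gripper": -0.3, "tx": -2, "ty": 14, "tz": 8, "spin": 0}, {"gripper": -0.3, "tx": -2, "ty": 19, "tz": 8, "spin": 0}, {"gripper": -0.3, "tx": -2, "ty": 24, "tz": 8, "spin": 0}, {"gripper": -0.3, "tx": -2, "ty": 29, "tz": 8, "spin": 0}, {"gripper": -0.3, "tx": -2, "ty": 29, "tz": 8, "spin": 0}])

```text
t: 25.45
tool_pos: [0.5008, 0.3539, 0.2218]
tcp_rot: [0.021, 1.0, 0.0, 0.0]
wrist_force: [-0.2, -0.7, 0.8]
gripper_width: 0.0555
finger_force: 0.0
```

Run:
```python
from h import *
a=snap("top","pics/t7.png")["pixels"];b=snap("scene","pics/s7.png")["pixels"]
cv2.imwrite("pics/b7.png",np.hstack([cv2.resize(a[180:295,255:355],(400,460),interpolation=cv2.INTER_CUBIC),cv2.resize(b[155:255,285:372],(400,460),interpolation=cv2.INTER_CUBIC)]))
```

```text
(no output)
```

View pics/b7.png

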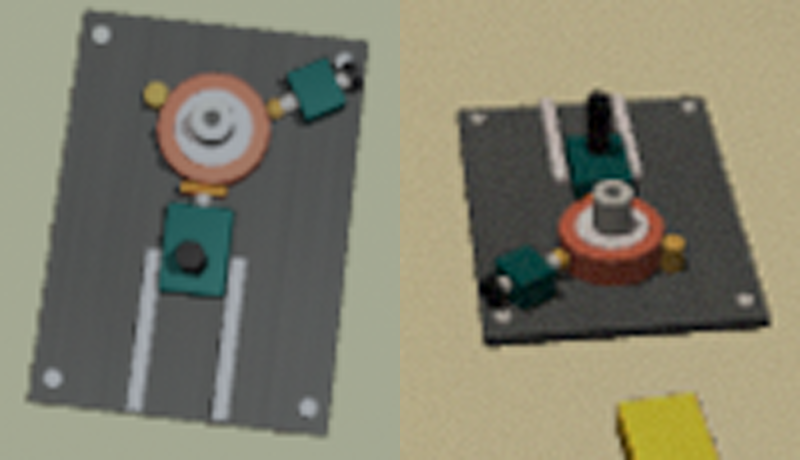

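The wheel, at about (213,128) in the left half, touches the post (155,95), the ball tip (277,108) and the pushed-in pad (203,188). It lies flat and the bystanders haven't moved, so I'm handing in.

```bash
python3 -c "
from workcell import order
print(order.sign_off())"
```

```text
the job is handed in; nothing more can be done
None
```

I handed the job in at about 25 s: the wheel is on the nest plate touching the post, the screw tip and the pad, with an estimated 5 mm or so of pad travel (about 7 N). The sign-off gave no verdict, and I worked out the contact forces from the wrist readings and pictures, not from direct measurements.

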